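# Start and run home the quick-thread wing nut of a specimen clamp

### The job

Clamp the mortar prism: pick up the loose wing nut, set it on the clamp's stud, turn it gently backward (counter-clockwise from above) until it drops into the thread start, then forward (clockwise) until it stops fully home with the strap pressed down. Never force the nut on the stud, leave the dish, the wood block and the tweezers where they are, and let go of the nut at the end.

Things in the scene. Friction and masses are not known exactly. Their poses are not given: they have to be found in the camera images.
- wing_nut: loose aluminium wing nut, about 0.12 kg, standing upright on the bench. Origin: centre of its underside, z up along its axis. Round skirt 60 mm across, z 0 to 25 mm, open below (bore 42 mm), closed by a disc up to z 29 mm; on top an upright flat blade.
- nut_blade (a point): centre of the nut's blade, by which it is gripped and turned, 42 mm above its underside. The blade is 50 mm long along the nut's x axis, 10 mm thick along y, and reaches from z 29 to 55 mm.
- nut_lug (a point): one of the nut's three inner lugs, 120 degrees apart, hidden inside the skirt: they stick inward from the bore to 14.3 mm from the axis; each is 16 degrees wide and spans z 0 to 4 mm. This point: the middle of the lug on the +x side (below one end of the blade), 17 mm from the axis, 2 mm up.
- clamp: fixed specimen clamp. Origin: on the axis of its upright stud, at the underside of its 8 mm base plate (on the bench); x points from the stud to the mortar prism (40x40x160 mm, lying along y at x = 55 mm, its top 48 mm up), z up. The plate spans x -48 to 88 mm, y -88 to 88 mm.
- stud_top (a point): tip of the stud, on its axis, 78 mm above the clamp's underside: a nose that centres the nut, 26 mm across, tapered over its top 6 mm to 14 mm; the lugs pass round it with 1.3 mm play. Axes as the clamp's.
- collar (a point): centre of the flat top of the stud's 39 mm collar, 66 mm up (axes as the clamp's). Set down at random, the nut's lugs mostly rest on this flat (nut origin 66 mm above the clamp's). Three entry slots, 120 degrees apart and 34 degrees wide, cut through it for the lugs; which way they face differs every time and is not given.
- collar_teeth (a point): level of the tops of three teeth on the flat, 4.5 mm high, 9 degrees wide, each just counter-clockwise of a slot. Turned counter-clockwise (95 degrees at most) the lugs stop on the teeth, over the slots; the nut can drop 8.5 mm onto the strap (origin 57.5 mm above the clamp's). Turned clockwise on the flat they jam. If lugs stand on the teeth (origin 70.5 mm) the slots lie 10 to 35 degrees clockwise.
- collar_under (a point): level of the lower end of the collar's sloping underside, 58 mm up, on the axis. After the drop, clockwise turning draws the lugs down under it and then level on to a hard stop, 75 to 95 degrees of turn from the drop (nut origin 54 mm above the clamp's). Friction keeps the nut there. Turning takes under 0.2 N m, stops are felt as a rise beyond; about 1 N m (80 N on the lugs) counts as forcing.
- strap (a joint): how far the clamp strap is pressed down (m): a 6 mm aluminium bar, 62 mm wide, round the stud and over the prism, its top 57.5 mm above the clamp's underside when up (0); a spring pushes it up (about 3 N at first, 0.7 N more per mm). 0.0035 = pressed home by the nut.
- dish: shallow round steel dish, 89 mm across, 22 mm high, on the bench; origin centre of its underside; leave alone
- wood: wood block 40 x 110 (along its y) x 28 mm on the bench; origin centre of its underside; leave alone
- tweezers: steel tweezers lying on the bench, 133 mm along their y, 12 mm wide, 9 mm high; origin centre of the underside; leave alone
Things that resemble listed ones, but are neither listed nor needed, are in the scene too. Leave any purple look-alike of the wing_nut alone.

How it is judged:
By the outcome, as a careful person would: the job done as asked, in the order asked, and still so for the second after the job is handed in, with the robot touching nothing.
It also fails if it takes over 72 s, if anything falls off the work surface, if the arm or the gripper's body presses on something with over 40 N, if the wrist force passes 120 N, or if a joint passes its speed limit or range.

### The arm

A 6-joint arm with a two-finger parallel gripper is mounted at the origin on a cart in front of the work surface, level with it; the furniture and walls round the work are solid. World frame = base frame: x ahead of the robot, y to its left, z up, the work surface at z = 0. Lengths are in m, angles in rad, forces in N, time in s.
With the tool pointing down it reaches from about 0.35 to 0.925 m from the base axis. Payload 6.4 kg.
Tool frame: the origin (TCP) lies between the finger pads; the fingertips stand 22 mm ahead of it and the grasp point (between the pads) lies 3 mm ahead of it (r.tip_extent is the distance from the TCP to the fingertips, in m); z points along the fingers, y is the direction in which the jaws open and shut (so a half turn about z gives the same grasp; the last joint's range is limited). The gripper opens to 85 mm and grips with 20 to 120 N. Pads are 22 mm wide; open, the fingers measure 114 mm over their backs; the gripper's body (76 mm by 85 mm) begins 54 mm behind the grasp point. The pads swing forward as they close: fully open they stand 13 mm farther back than shut.
Start: joints at [1.007, 0.245, 1.558, -0, 1.339, -0.174], TCP at [0.247, 0.601, 0.253] pointing down, gripper open.
Joint ranges: [-3.13, 3.13], [-1.02, 2.26], [0.13, 2.54], [-0.95, 4.09], [0.21, 2.88], [-2.74, 2.74]. Speed limits (rad/s): [2.57, 2.57, 3.14, 3.14, 3.14, 3.14].

### API

Orientations are given as a unit quaternion [x, y, z, w].
In Python, from plant import readout, grab_frame, job, r gives the robot as it stands.
- The arm moves only by the shell command python3 -m jog 'ROWS' [OPENING]. ROWS is JSON, a list of rows, each a list of 2 entries, a list of its own where there are three numbers: the shift along the tool's x, y, z in mm, then the turn about the tool's z in degrees. A call has 1 to 8 rows; each row is the pose to reach, as a shift and turn from the pose commanded when the call began, along the tool's axes at that moment; what a row does not reach only later rows make up. A row lasts 1/12 s, in which the tool goes at most 41.7 mm and 7.16 degrees, less where a joint would pass 70% of its speed; a pose out of reach is approached as far as the arm can. A call with a gripper value outside its range is refused whole. OPENING is the opening, from -1 (shut) to 1 (fully open), set as the call begins (- or left out, the last holds). The fingers move at their own pace and stop on an object; the grip force is fixed at half the most. Time passes only in rows, so rows that repeat a pose let the fingers close. It gives the time, the measured TCP pose, the force and the opening at its end, in the units of the state.
- readout.read_state(): the state, without advancing time (a new reading comes with each control period).
- grab_frame(name): name is "scene" or "top" or "wrist"; returns a dict with "image" (400x640x3 uint8, red, green, blue), "range_z" (400x640 float32, m along the optical axis (not along the pixel's ray), 0 where there is no reading), "fx", "fy", "cx", "cy" (pixels), "rvec" (rotation vector, rad) and "tvec" (3), from world to camera coordinates, as OpenCV has them; the wrist camera has in their place "mount" (4x4, takes a point from camera to tool coordinates, whose origin is the TCP and whose axes are the flange's). Camera axes: x right, y down, z forward; pixel columns grow to the right and rows downward; lengths in m; the calibration is good to about 2 mm. A picture is of the moment at which its call begins: read the wrist's pose just before it.
- job.sign_off(): hands the job in, once; it reports no verdict.
The state is a dict: "time_s": time; "joint_pos": joint angles; "joint_vel": joint speeds; "joint_torque": joint torques, N m; "position": TCP position; "tool_rot": TCP orientation; "wrist_force": force on the tool from outside, world axes, zero at the start; "moment": the same for the moment, N m; "width": finger opening in m.
Only numpy, scipy, OpenCV 4.12 (cv2) and the standard library are available. Lean on these libraries where they do the work, as an engineer would, in place of code of your own. Each camera call takes 0.05 s, during which the arm holds its last target.

## Working session

There is one attempt and no reset: what is moved stays moved. The work goes in short steps, Python scripts to look and compute and a shell command to move; the robot and the scene stay as the last step left them, time stands still between calls to the robot, and variables do not carry over. Pictures are saved under pics/ and viewed, and the job is handed in when it is done.

```bash
ls; mkdir -p pics
cat > h.py <<'E'
import numpy as np, cv2
from scipy.spatial.transform import Rotation as R
from plant import readout, grab_frame, job, r
def save(n,im,s=1):
    cv2.imwrite('pics/'+n, cv2.resize(im[:,:,::-1],None,fx=s,fy=s,interpolation=cv2.INTER_CUBIC))
def pose(st=None):
    st=st or readout.read_state(); T=np.eye(4); T[:3,:3]=R.from_quat(st['tool_rot']).as_matrix(); T[:3,3]=st['position']; return T
def c2w(f,T=None):
    if 'mount' in f: return T@np.array(f['mount'])
    M=np.eye(4); Rm=cv2.Rodrigues(np.array(f['rvec'],float))[0]; M[:3,:3]=Rm.T; M[:3,3]=-Rm.T@np.array(f['tvec']).ravel(); return M
def cloud(f,T=None):
    z=f['range_z']; v,u=np.mgrid[:z.shape[0],:z.shape[1]]
    P=np.stack([(u-f['cx'])/f['fx']*z,(v-f['cy'])/f['fy']*z,z],-1)
    M=c2w(f,T); W=P@M[:3,:3].T+M[:3,3]; W[z==0]=np.nan; return W
def ray(f,u,v,h,T=None):
    M=c2w(f,T); d=M[:3,:3]@np.array([(u-f['cx'])/f['fx'],(v-f['cy'])/f['fy'],1]); o=M[:3,3]
    return o+d*(h-o[2])/d[2]
E
python3 - <<'E'
from h import *
st=readout.read_state(); print({k:np.round(v,3) for k,v in st.items()})
T=pose(st)
import pickle
for n in('scene','top','wrist'):
    f=grab_frame(n); f['T']=T; pickle.dump(f,open(n+'0.pkl','wb')); save(n+'0.png',f['image'])
E
```

```text
pics
{'time_s': np.float64(0.0), 'joint_pos': array([ 1.007,  0.246,  1.559, -0.   ,  1.339, -0.174]), 'joint_vel': array([-0.   ,  0.   ,  0.001, -0.   , -0.001, -0.002]), 'joint_torque': array([ 0.0000e+00, -4.2951e+01, -3.2613e+01, -0.0000e+00,  5.0000e-03,
       -0.0000e+00]), 'position': array([0.247, 0.601, 0.252]), 'tool_rot': array([ 0.194,  0.981, -0.001, -0.   ]), 'wrist_force': array([0.321, 0.011, 0.073]), 'moment': array([-0.003,  0.011,  0.017]), 'width': np.float64(0.086)}
```

View pics/scene0.png

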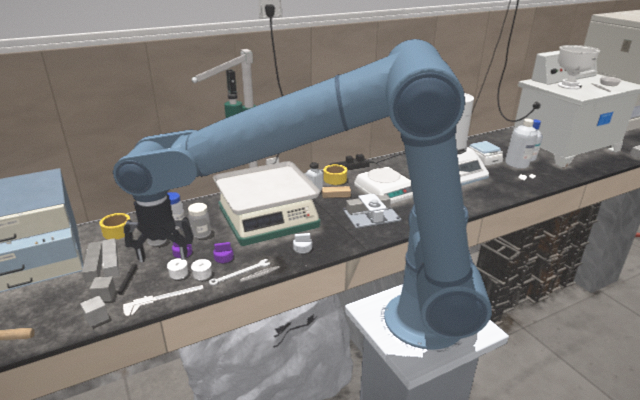

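View pics/top0.png

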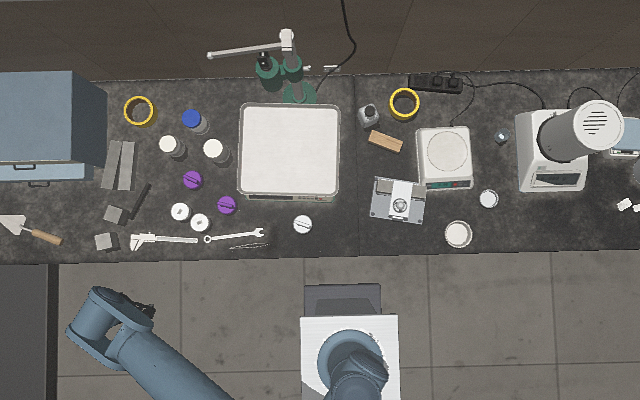

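View pics/wrist0.png

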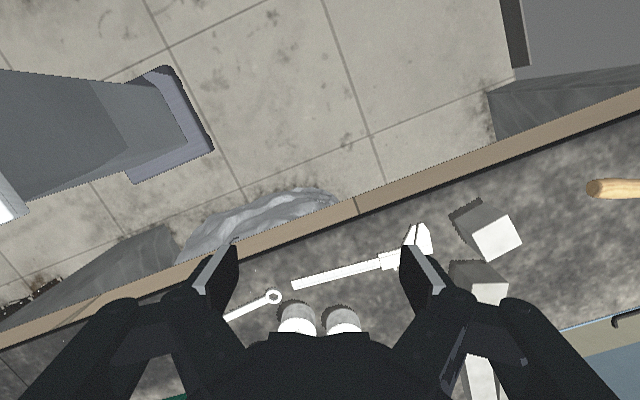

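Run:
```python
from h import *
import pickle
f=pickle.load(open('top0.pkl','rb')); g=pickle.load(open('scene0.pkl','rb'))
a=cv2.resize(f['image'][160:250,160:330],None,fx=4,fy=4,interpolation=cv2.INTER_CUBIC)
b=cv2.resize(f['image'][165:235,360:440],None,fx=7,fy=7,interpolation=cv2.INTER_CUBIC)
save('a.png',a); save('b.png',b)
save('c.png',g['image'][225:295,150:330],4)
W=cloud(f)
for u,v in((302,224),(180,212),(200,222),(227,205),(193,180),(400,205),(380,207),(403,185),(360,250)): print(u,v,W[v,u].round(3))
```

```text
302 224 [0.451 0.14  0.054]
180 212 [0.499 0.534 0.039]
200 222 [0.466 0.47  0.037]
227 205 [0.517 0.378 0.06 ]
193 180 [0.601 0.49  0.046]
400 205 [ 0.503 -0.171  0.08 ]
380 207 [ 0.502 -0.116  0.003]
403 185 [ 0.568 -0.185  0.062]
360 250 [ 0.362 -0.046  0.002]
```

View pics/a.png

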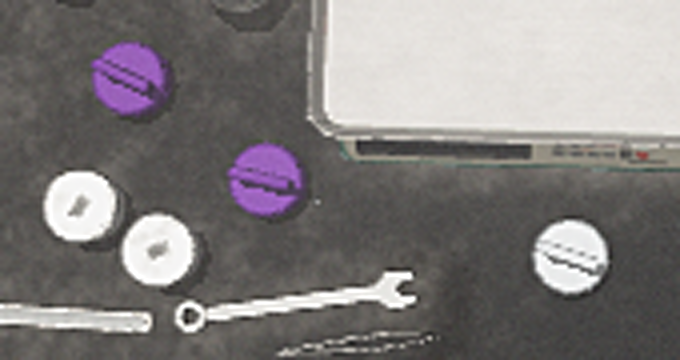

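View pics/b.png

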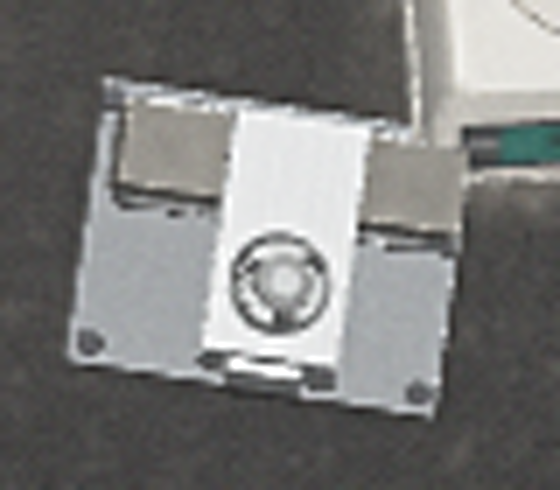

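View pics/c.png

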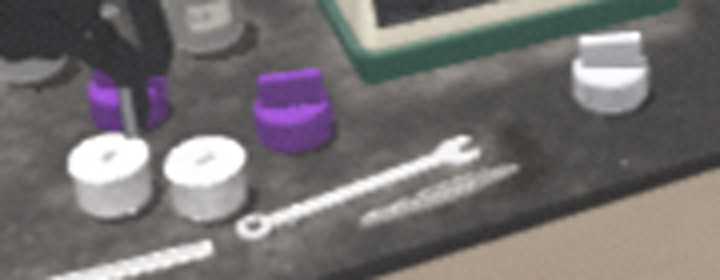

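The candidates in the top image are:
- (302,224): white, with an upright blade
- (180,212) and (200,222): white pots without a blade
- (193,180) and (227,205): purple look-alikes

I choose (302,224). The crop shows its white skirt and upright blade. The clamp stud is at about (400,205).

Run:
```python
from h import *
import pickle
f=pickle.load(open('top0.pkl','rb'));W=cloud(f)
d=np.linalg.norm(W[:,:,:2]-[.451,.14],axis=2)
m=(d<.045)&(W[:,:,2]>.045); P=W[m]; print(m.sum(),P.mean(0).round(4)); C=np.cov(P[:,:2].T); w,V=np.linalg.eigh(C); print(np.sqrt(w),V[:,1], np.degrees(np.arctan2(V[1,1],V[0,1])))
m=(d<.045)&(W[:,:,2]>.02)&(W[:,:,2]<.036); print(m.sum(),W[m].mean(0))
print(cv2.minEnclosingCircle(W[(d<.045)&(W[:,:,2]>.02)][:,:2].astype(np.float32)))
# stud
d=np.linalg.norm(W[:,:,:2]-[.503,-.171],axis=2)
m=(d<.03)&(W[:,:,2]>.07); print(m.sum(),W[m].mean(0), W[m][:,2].max())
w=pickle.load(open('wrist0.pkl','rb')); print(np.round(w['mount'],4),w['fx'],w['cx'],w['cy'],pose())
c=f['image']
# plate edge direction
print(ray(f,375,176,.008),ray(f,370,216,.008),ray(f,422,224,.008))
```

```text
46 [0.4517 0.1397 0.0547]
[0.00278067 0.01389789] [0.34888422 0.93716583] 69.5809154964973
212 [0.45223967 0.13975712 0.0283944 ]
((0.4519909918308258, 0.14037901163101196), 0.02987297996878624)
53 [ 0.50405661 -0.17104238  0.07576173] 0.08307380583519475
[[-2.000e-04 -9.535e-01 -3.015e-01  7.770e-02]
 [ 1.000e+00 -3.000e-04  3.000e-04 -1.000e-04]
 [-4.000e-04 -3.015e-01  9.535e-01 -1.211e-01]
 [ 0.000e+00  0.000e+00  0.000e+00  1.000e+00]] 277.85652136457355 318.42951571445894 194.14316300372758 [[-9.24997045e-01  3.79973516e-01 -7.70737911e-04  2.46789029e-01]
 [ 3.79974227e-01  9.24996208e-01 -1.26578472e-03  6.00907923e-01]
 [ 2.31964974e-04 -1.46370767e-03 -9.99998902e-01  2.52422698e-01]
 [ 0.00000000e+00  0.00000000e+00  0.00000000e+00  1.00000000e+00]]
[ 0.60424399 -0.10222636  0.008     ] [ 0.47253548 -0.08168846  0.008     ] [ 0.44228005 -0.2515666   0.008     ]
```

```bash
cat >> h.py <<'E'
def need(target, yawy=None):
    "rows needed: shift mm in tool axes, turn deg, to bring TCP to target / tool y to world yaw"
    T=pose(); d=T[:3,:3].T@(np.array(target)-T[:3,3])*1000
    y=np.degrees(np.arctan2(T[1,1],T[0,1])); out=[d.round(1)]
    if yawy is not None: out.append(round(((y-yawy+180)%360)-180,1))
    st=readout.read_state()
    print('yaw',round(y,2),'pos',T[:3,3].round(4),'need',*out,'t',round(st['time_s'],2),'j6',round(np.degrees(st['joint_pos'][5]),1))
E
python3 -m jog '[[[-20,-20,2],5],[[-48,-46,5],12],[[-76,-72,9],19],[[-104,-99,12],26],[[-132,-126,15],33],[[-160,-153,18],40],[[-188,-179,22],47],[[-216,-206,25],54]]'
python3 -c "
from h import *
need([.452,.140,.19],-20.4)"
```

```text
time_s: 0.82
position: [0.3686, 0.3269, 0.2278]
tool_rot: [0.62, 0.785, -0.0, -0.0]
wrist_force: [0.1, -0.7, 1.0]
width: 0.0851
yaw 13.35 pos [0.3686 0.3269 0.2278] need [-201.1   38.    37.8] 33.7 t 0.82 j6 15.0
```

```bash
python3 -m jog '[[[-34,6,6],6],[[-68,12,12],12],[[-102,18,18],18],[[-136,25,25],24],[[-165,31,31],30],[[-190,36,36],33.5],[[-201,38,38],33.7],[[-201,38,38],33.7]]'
python3 - <<'E'
from h import *
import pickle
need([.452,.140,.19],-20.4)
T=pose(); f=grab_frame('wrist'); f['T']=T; pickle.dump(f,open('w1.pkl','wb')); save('w1.png',f['image'])
E
```

```text
time_s: 1.48
position: [0.4533, 0.1407, 0.1897]
tool_rot: [0.82, 0.572, -0.001, -0.0]
wrist_force: [0.4, 0.3, -0.1]
width: 0.0856
yaw -20.16 pos [0.4533 0.1407 0.1897] need [-1.1 -0.9 -0.3] 0.2 t 1.48 j6 23.7
```

View pics/w1.png

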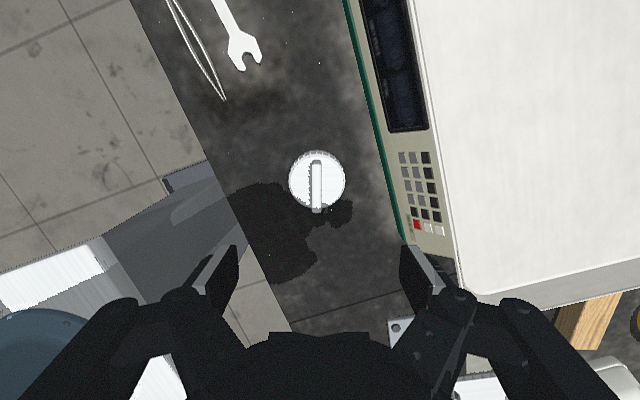

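The picture shows the nut at (317,180) with its blade nearly upright in the image, clear of the balance whose edge is at column 395. I'll refine its pose from the wrist depth.

```bash
cat >> h.py <<'E'
def nutfit(f,c,lo,mid):
    W=cloud(f,f.get('T')); d=np.linalg.norm(W[:,:,:2]-c,axis=2)
    P=W[(d<.04)&(W[:,:,2]>mid)]; (cx,s,a)=cv2.minAreaRect((P[:,:2]*1000).astype(np.float32))
    w,V=np.linalg.eigh(np.cov(P[:,:2].T)); print('blade',len(P),P.mean(0).round(4),'rect',np.round(cx,1),np.round(s,1),'dir',np.degrees(np.arctan2(V[1,1],V[0,1])).round(1), 'top',np.percentile(P[:,2],[50,95]).round(4))
    Q=W[(d<.045)&(W[:,:,2]>lo)]; print('circ',cv2.minEnclosingCircle((Q[:,:2]*1000).astype(np.float32)))
E
python3 - <<'E'
from h import *
import pickle
f=pickle.load(open('w1.pkl','rb'))
nutfit(f,[.452,.14],.02,.045)
a=f['image'][140:220,270:360]; save('w1c.png',a,7)
b=f['image']
W=cloud(f,f['T']); m=(np.linalg.norm(W[:,:,:2]-[.452,.14],axis=2)<.08)&(W[:,:,2]<.01); print('bench z',np.median(W[m][:,2]))
for u,v in((316,162),(316,212),(288,180),(346,180)): print(ray(f,u,v,.055 if u==316 else .029,f['T']))
E
```

```text
blade 18944 [0.4573 0.1543 0.2502] rect [452.5 143.1] [48.1 79.6] dir 160.0 top [0.2554 0.2676]
circ ((452.03851318359375, 140.06375122070312), 44.993953704833984)
bench z 0.0006194608216142372
[0.45999171 0.16764005 0.055     ]
[0.44268149 0.12088618 0.055     ]
[0.42388693 0.15522752 0.029     ]
[0.48088194 0.13430943 0.029     ]
```

View pics/w1c.png

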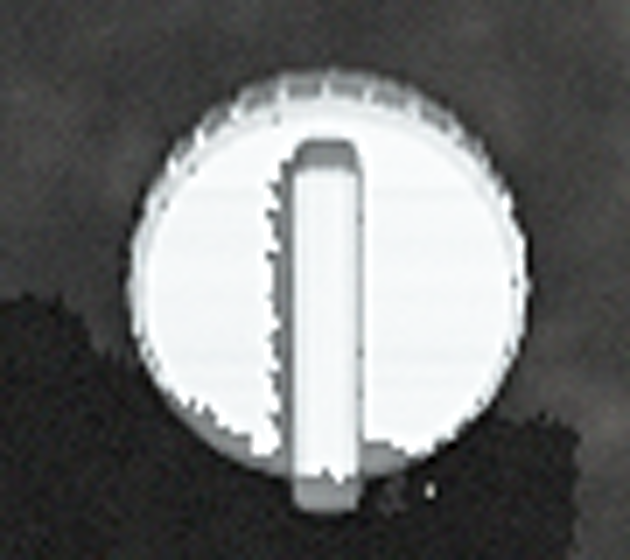

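Run:
```python
from h import *
import pickle
f=pickle.load(open('w1.pkl','rb'))
f['range_z'][215:]=0
W=cloud(f,f['T']); z=W[:,:,2]; d=np.linalg.norm(W[:,:,:2]-[.452,.14],axis=2)
P=W[(d<.04)&(z>.05)&(z<.065)]; print(len(P),cv2.minAreaRect((P[:,:2]*1000).astype(np.float32)),P[:,2].mean())
P=W[(d<.04)&(z>.026)&(z<.034)]; print(len(P),cv2.minEnclosingCircle((P[:,:2]*1000).astype(np.float32)),np.median(P[:,2]))
e=[ray(f,326.6/1-10,163.8,.055,f['T']),ray(f,316.6,208,.055,f['T'])]; print(e,(e[0]+e[1])/2)
```

```text
510 ((450.9303283691406, 143.2442626953125), (48.62342834472656, 9.706968307495117), 69.98319244384766) 0.05487065209915776
1925 ((450.8878173828125, 142.38836669921875), 30.080406188964844) 0.029459981503421828
[array([0.45992724, 0.16585319, 0.055     ]), array([0.4446925 , 0.12462266, 0.055     ])] [0.45230987 0.14523792 0.055     ]
```

```bash
python3 -c "
from h import *
need([.504,-.171,.205],-20)"
```

```text
yaw -20.07 pos [0.4529 0.1419 0.19  ] need [-276.4  155.4  -15.1] -0.1 t 1.53 j6 23.7
```

```bash
python3 -m jog '[[[-15,8,-10],0],[[-45,25,-15],0],[[-80,45,-15],0],[[-115,65,-15],0],[[-150,84,-15],0],[[-185,104,-15],0],[[-220,124,-15],0],[[-250,141,-15],0]]'
python3 -m jog '[[[-16,9,0],0],[[-26,14,0],0],[[-26,14,0],0],[[-26,14,0],0]]'
python3 - <<'E'
from h import *
import pickle
need([.504,-.171,.205],-20)
T=pose(); f=grab_frame('wrist'); f['T']=T; pickle.dump(f,open('w2.pkl','wb')); save('w2.png',f['image']); save('w2c.png',f['image'][130:250,250:390],5.6)
E
```

```text
time_s: 2.2
position: [0.5003, -0.1417, 0.2059]
tool_rot: [0.819, 0.574, 0.0, 0.0]
wrist_force: [1.6, -0.0, 1.0]
width: 0.0859
time_s: 2.53
position: [0.5041, -0.1688, 0.2052]
tool_rot: [0.819, 0.574, 0.0, -0.0]
wrist_force: [-0.5, 0.6, 0.3]
width: 0.0853
yaw -19.96 pos [ 0.5041 -0.1688  0.2052] need [-2.1  0.7  0.2] 0.0 t 2.53 j6 -10.8
```

View pics/w2.png

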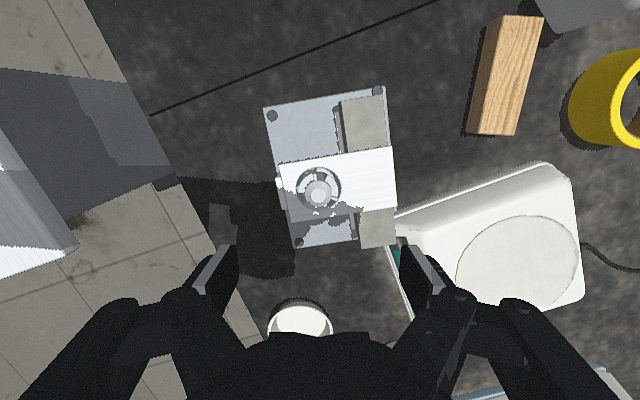

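View pics/w2c.png

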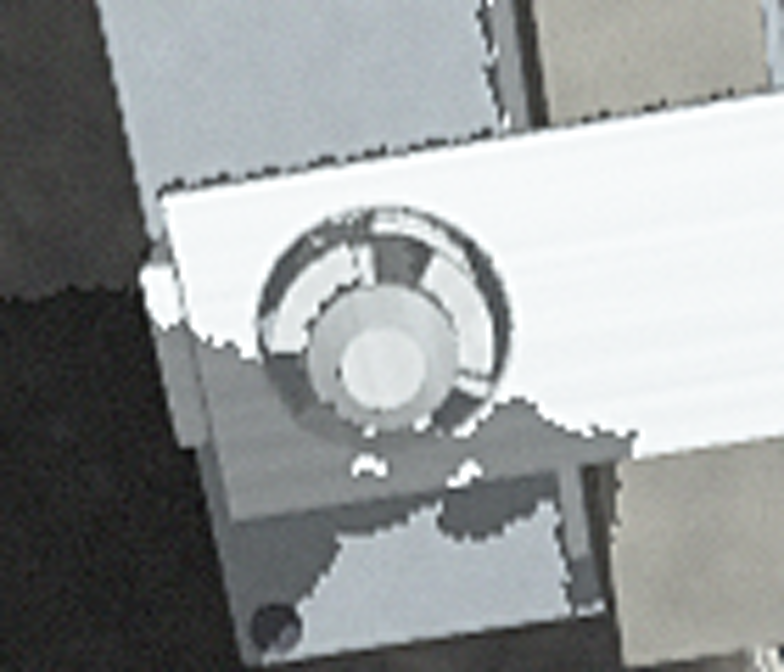

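Run:
```python
from h import *
import pickle
f=pickle.load(open('w2.pkl','rb')); T=f['T']
f['range_z'][240:]=0
W=cloud(f,T); z=W[:,:,2]; d=np.linalg.norm(W[:,:,:2]-[.504,-.171],axis=2)
P=W[(d<.03)&(z>.0755)&(z<.082)]; print('tip',len(P),cv2.minEnclosingCircle((P[:,:2]*1000).astype(np.float32)),P[:,2].mean())
P=W[(d<.03)&(z>.064)&(z<.082)]; print('collar',len(P),cv2.minEnclosingCircle((P[:,:2]*1000).astype(np.float32)),np.median(P[:,2]))
P=W[(d<.03)&(z>.064)&(z<.0685)]; print('flat',len(P),np.median(P[:,2]))
px=lambda a,b:(250+(a+.5)/5.6-.5,130+(b+.5)/5.6-.5)
t=ray(f,*px(384,370),.078,T); print('tip ray',t)
c=np.array([t[0],t[1]])
for n,(a,b) in dict(s1l=(382,245),s1r=(432,252),s1li=(380,282),s1ri=(418,285),s2t=(478,398),s3a=(268,360),s3b=(300,355)).items():
    q=ray(f,*px(a,b),.066,T)[:2]-c; print(n,np.degrees(np.arctan2(q[1],q[0])).round(1),np.hypot(*q).round(4))
# polar depth map
ang=np.degrees(np.arctan2(W[:,:,1]-c[1],W[:,:,0]-c[0])); 
for a in range(-180,180,6):
    m=(abs(ang-a-3)<3)&(d<.0185+.002)&(np.hypot(W[:,:,0]-c[0],W[:,:,1]-c[1])>.0145)&(np.hypot(W[:,:,0]-c[0],W[:,:,1]-c[1])<.0185)
    print(a,m.sum(),(1000*np.median(z[m])).round(1) if m.any() else None,end=' | ')
# clamp orientation from plate corner? strap edges
```

```text
tip 333 ((502.8789978027344, -170.55076599121094), 10.717616081237793) 0.0778202235027812
collar 1057 ((501.9646911621094, -170.8365478515625), 19.687475204467773) 0.07267861059237996
flat 421 0.06657911793418192
tip ray [ 0.50232225 -0.17104885  0.078     ]
s1l 71.1 0.0187
s1r 44.8 0.0193
s1li 73.4 0.0121
s1ri 43.2 0.013
s2t -48.6 0.0189
s3a 165.7 0.0205
s3b 164.3 0.0148
-180 3 48.2 | -174 3 48.2 | -168 19 65.7 | -162 6 71.2 | -156 4 67.0 | -150 5 67.0 | -144 6 66.6 | -138 6 66.6 | -132 7 66.4 | -126 6 66.6 | -120 5 66.4 | -114 5 67.1 | -108 6 66.0 | -102 6 67.1 | -96 6 66.8 | -90 6 66.8 | -84 6 66.4 | -78 0 None | -72 0 None | -66 0 None | -60 0 None | -54 0 None | -48 3 70.4 | -42 6 70.5 | -36 13 67.1 | -30 6 66.8 | -24 9 66.8 | -18 10 66.7 | -12 6 66.0 | -6 11 65.9 | 0 7 66.0 | 6 11 66.2 | 12 16 54.9 | 18 12 66.4 | 24 15 66.1 | 30 15 45.2 | 36 16 45.5 | 42 9 45.4 | 48 8 44.6 | 54 8 45.1 | 60 7 43.7 | 66 7 45.1 | 72 15 54.1 | 78 9 71.1 | 84 10 66.4 | 90 13 66.2 | 96 12 66.0 | 102 11 65.7 | 108 14 56.3 | 114 12 65.4 | 120 10 66.9 | 126 11 65.7 | 132 10 66.1 | 138 10 66.8 | 144 7 66.5 | 150 5 66.6 | 156 8 66.4 | 162 0 None | 168 0 None | 174 0 None |
```

```bash
python3 -c "
from h import *
need([.451,.1427,.115],-20)"
```

```text
yaw -19.92 pos [ 0.504  -0.1684  0.2051] need [ 274.3 -155.7   90.4] 0.1 t 2.58 j6 -10.8
```

```bash
python3 -m jog '[[[15,-8,0],0],[[45,-25,0],0],[[80,-45,0],0],[[115,-65,10],0],[[150,-84,25],0],[[185,-104,40],0],[[220,-124,55],0],[[250,-142,70],0]]' -0.3
python3 -m jog '[[[16,-9,15],0],[[24,-14,20],0],[[24,-14,20],0],[[24,-14,20],0]]'
python3 - <<'E'
from h import *
import pickle
need([.451,.1427,.054],-20)
T=pose(); f=grab_frame('wrist'); f['T']=T; pickle.dump(f,open('w3.pkl','wb')); save('w3.png',f['image'])
f['range_z'][300:]=0
W=cloud(f,T); z=W[:,:,2]; d=np.linalg.norm(W[:,:,:2]-[.451,.142],axis=2)
P=W[(d<.04)&(z>.05)&(z<.065)]; print(len(P),cv2.minAreaRect((P[:,:2]*1000).astype(np.float32)),P[:,2].mean())
P=W[(d<.04)&(z>.026)&(z<.034)]; print(len(P),cv2.minEnclosingCircle((P[:,:2]*1000).astype(np.float32)),np.median(P[:,2]))
E
```

```text
time_s: 3.25
position: [0.4549, 0.1168, 0.1353]
tool_rot: [0.819, 0.574, 0.001, 0.0]
wrist_force: [1.1, 0.0, 0.6]
width: 0.0299
time_s: 3.58
position: [0.4512, 0.1412, 0.1157]
tool_rot: [0.819, 0.574, 0.0, 0.0]
wrist_force: [0.5, 0.2, 0.7]
width: 0.0295
yaw -19.93 pos [0.4512 0.1412 0.1157] need [ 1.4 -0.7 61.7] 0.1 t 3.58 j6 23.5
905 ((450.8629455566406, 142.96665954589844), (49.693119049072266, 9.933382034301758), 69.57015991210938) 0.05490122089707875
3252 ((450.7462463378906, 142.67922973632812), 30.109050750732422) 0.02940719421491969
```

View pics/w3.png

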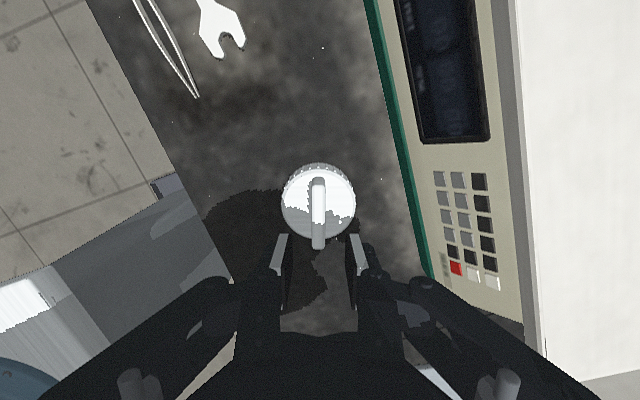

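The nut at (318,208) sits midway between the pads at (280,270) and (357,270), and the two fits agree. I'll descend and grip.

```bash
python3 -m jog '[[[1,-0.5,10],0.3],[[1.4,-0.6,25],0.3],[[1.4,-0.6,40],0.3],[[1.4,-0.6,52],0.3],[[1.4,-0.6,59],0.3],[[1.4,-0.6,62],0.3],[[1.4,-0.6,62],0.3],[[1.4,-0.6,62],0.3]]'
python3 -c "
from h import *
need([.4508,.1428,.054],-20.3)"
```

```text
time_s: 4.3
position: [0.4519, 0.142, 0.0538]
tool_rot: [0.821, 0.571, 0.0, 0.0]
wrist_force: [0.6, -0.9, -0.2]
width: 0.0297
yaw -20.38 pos [0.4519 0.142  0.0538] need [ 0.4 -1.3 -0.2] -0.1 t 4.3 j6 24.1
```

```bash
python3 -m jog '[[[0.3,-1,0],0],[[0.3,-1,0],0],[[0.3,-1,0],0],[[0.3,-1,0],0],[[0.3,-1,0],0],[[0.3,-1,0],0],[[0.3,-1,0],0],[[0.3,-1,0],0]]' -1
python3 -m jog '[[[0,0,-5],0],[[0,0,-20],0],[[0,0,-40],0],[[0,0,-65],0],[[0,0,-90],0],[[0,0,-105],0],[[0,0,-110],0],[[0,0,-110],0]]'
python3 - <<'E'
from h import *
import pickle
need([.5022,-.171,.164],10)
T=pose(); f=grab_frame('wrist'); f['T']=T; pickle.dump(f,open('w4.pkl','wb')); save('w4.png',f['image'][150:390,200:440],2.4)
st=readout.read_state(); print(st['wrist_force'],st['width'])
E
```

```text
time_s: 4.97
position: [0.4511, 0.1429, 0.0541]
tool_rot: [0.821, 0.571, 0.001, 0.0]
wrist_force: [-0.5, -1.4, 5.3]
width: 0.0087
time_s: 5.63
position: [0.4509, 0.143, 0.1643]
tool_rot: [0.821, 0.571, 0.001, 0.001]
wrist_force: [0.7, -0.5, -1.2]
width: 0.0086
yaw -20.33 pos [0.4509 0.143  0.1643] need [-276.6  157.2    0.3] -30.3 t 5.63 j6 24.2
[-0.28717352 -0.21619257 -1.17554757] 0.008823490161194495
```

View pics/w4.png

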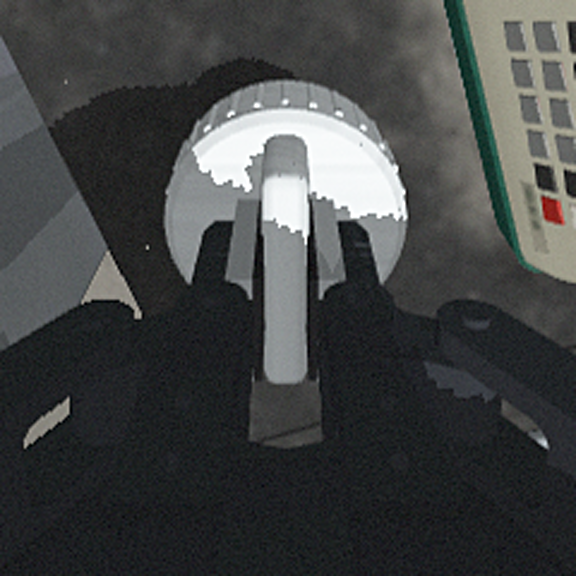

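The picture shows the nut held by its blade and hanging straight. I'll measure its offset in the hand.

Run:
```python
from h import *
import pickle
f=pickle.load(open('w4.pkl','rb')); T=f['T']
W=cloud(f,np.eye(4))*1000; im=f['image'].astype(int)
br=im.min(2)>110
m=(W[:,:,2]>22)&(W[:,:,2]<28)&(np.hypot(W[:,:,0],W[:,:,1])<40)&(W[:,:,0]>8)
P=W[m]; print('disc',len(P),P.mean(0)); 
# rim fit: extremes in tool y, and max x
from scipy.optimize import least_squares
h=cv2.convexHull(P[:,:2].astype(np.float32))[:,0]; h=h[h[:,0]>12]
s=least_squares(lambda p:np.hypot(h[:,0]-p[0],h[:,1]-p[1])-30,[0,0]); print('centre tool',s.x,len(h),abs(s.fun).max())
m=(W[:,:,2]>-4)&(W[:,:,2]<2)&(np.hypot(W[:,:,0],W[:,:,1])<32)&(abs(W[:,:,1])<8); P=W[m]; print(len(P),cv2.minAreaRect(P[:,:2].astype(np.float32)),P[:,2].mean())
```

```text
disc 2281 [17.94915271 -0.61418323 24.98746495]
centre tool [-0.29573972 -0.64019227] 21 0.22045190769257772
1695 ((0.03442192077636719, -1.3702077865600586), (49.83609390258789, 15.766407012939453), 6.903110504150391) -0.9801242596368885
```

```bash
python3 -m jog '[[[-15,8,0],-3],[[-45,25,0],-8],[[-80,45,0],-13],[[-115,65,0],-18],[[-150,85,0],-23],[[-185,105,0],-27],[[-220,125,0],-30],[[-250,142,0],-30]]'
python3 -c "
from h import *
need([.5027,-.171,.164],10)"
```

```text
time_s: 6.35
position: [0.4955, -0.1429, 0.1611]
tool_rot: [0.645, 0.764, -0.0, -0.002]
wrist_force: [0.3, 0.6, -1.7]
width: 0.009
yaw 9.7 pos [ 0.4955 -0.1429  0.1611] need [-28.9   2.3  -3. ] -0.3 t 6.35 j6 -38.4
```

```bash
python3 -m jog '[[[-15,0,0],0],[[-26,0,0],0],[[-30,0.3,0],0],[[-30,0.3,0],0],[[-30,0.3,0],0],[[-30,0.3,0],0]]'
python3 - <<'E'
from h import *
need([.5027,-.171,.164],10)
f=grab_frame('wrist'); save('w5.png',f['image'])
print(readout.read_state()['wrist_force'],readout.read_state()['moment'])
E
```

```text
time_s: 6.85
position: [0.5017, -0.1689, 0.1629]
tool_rot: [0.644, 0.765, 0.0, -0.001]
wrist_force: [-0.4, -0.2, -1.9]
width: 0.0089
yaw 9.76 pos [ 0.5017 -0.1689  0.1629] need [-2.3  0.6 -1.1] -0.2 t 6.85 j6 -40.7
[ 0.77359409 -0.20283284 -1.10384643] [-0.02368017 -0.009382   -0.01460333]
```

View pics/w5.png

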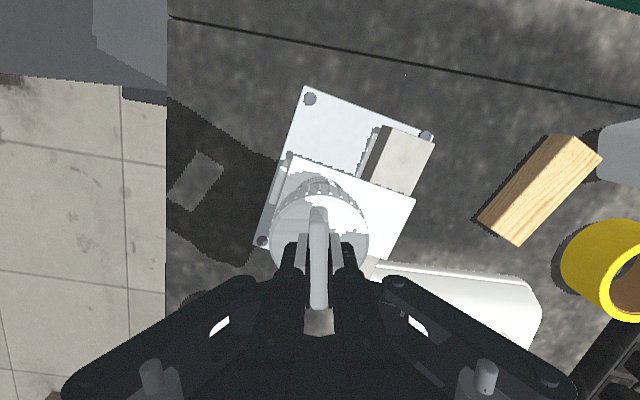

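The picture shows the nut over the stud. I'll correct the 2 mm and descend slowly.

```bash
python3 -m jog '[[[-2,0.6,5],0],[[-2.2,0.6,12],0],[[-2.2,0.6,20],0],[[-2.2,0.6,27],0],[[-2.2,0.6,30],0],[[-2.2,0.6,30],0],[[-2.2,0.6,30],0],[[-2.2,0.6,30],0]]'
python3 -c "
from h import *
need([.5027,-.171,.124],10)"
```

```text
time_s: 7.57
position: [0.5032, -0.1726, 0.1336]
tool_rot: [0.645, 0.764, 0.0, 0.0]
wrist_force: [-0.4, 0.2, -0.8]
width: 0.0088
yaw 9.66 pos [ 0.5032 -0.1726  0.1336] need [ 1.7 -0.2  9.6] -0.3 t 7.57 j6 -40.8
```

```bash
python3 -m jog '[[[0,0,0],0],[[0,0,0],0]]'; python3 -m jog '[[[1.2,0,2],0],[[1.2,0,4],0],[[1.2,0,6],0],[[1.2,0,7],0],[[1.2,0,7],0],[[1.2,0,7],0]]'
```

```text
time_s: 7.73
position: [0.5032, -0.1726, 0.1337]
tool_rot: [0.645, 0.764, 0.0, 0.0]
wrist_force: [0.8, 0.8, -0.9]
width: 0.0087
time_s: 8.23
position: [0.5027, -0.1712, 0.1262]
tool_rot: [0.645, 0.764, -0.0, -0.0]
wrist_force: [0.0, 0.2, -1.1]
width: 0.0089
```

```bash
python3 -m jog '[[[0,0,1],0],[[0,0,2],0],[[0,0,3],0],[[0,0,3],0],[[0,0,3],0]]'; python3 -m jog '[[[0,0,1],0],[[0,0,1.5],0],[[0,0,1.5],0],[[0,0,1.5],0]]'
```

```text
time_s: 8.65
position: [0.5027, -0.1712, 0.1232]
tool_rot: [0.645, 0.764, -0.0, -0.0]
wrist_force: [0.0, 0.0, -1.6]
width: 0.0087
time_s: 8.98
position: [0.5027, -0.1712, 0.1217]
tool_rot: [0.645, 0.764, -0.0, -0.0]
wrist_force: [0.1, -0.0, -1.6]
width: 0.0086
```

```bash
python3 -m jog '[[[0,0,0.5],0],[[0,0,1],0],[[0,0,1],0]]';python3 -m jog '[[[0,0,0.5],0],[[0,0,1],0],[[0,0,1],0]]'
```

```text
time_s: 9.23
position: [0.5027, -0.1712, 0.1207]
tool_rot: [0.645, 0.764, -0.0, -0.0]
wrist_force: [-0.2, 0.3, -0.8]
width: 0.0089
time_s: 9.48
position: [0.5029, -0.1713, 0.1201]
tool_rot: [0.645, 0.764, 0.0, 0.0]
wrist_force: [-0.8, 1.0, 0.8]
width: 0.0089
```

```bash
python3 -m jog '[[[0,0,0],0],[[0,0,0],0],[[0,0,0],0],[[0,0,0],0]]' -0.72; python3 -m jog '[[[0,0,0],-2],[[0,0,0],-4],[[0,0,0],-6],[[0,0,0],-8],[[0,0,0],-10],[[0,0,0],-12],[[0,0,0],-12]]'
python3 - <<'E'
from h import *
T=pose();print(readout.read_state()['moment'])
f=grab_frame('wrist');f['T']=T; save('w6.png',f['image'][150:390,200:440],2.4)
import pickle; pickle.dump(f,open('w6.pkl','wb'))
E
```

```text
time_s: 9.82
position: [0.5028, -0.1713, 0.1198]
tool_rot: [0.645, 0.764, 0.0, 0.0]
wrist_force: [0.9, 0.8, 0.2]
width: 0.0121
time_s: 10.4
position: [0.5028, -0.1713, 0.1198]
tool_rot: [0.561, 0.828, 0.0, 0.0]
wrist_force: [-0.6, 0.5, 0.5]
width: 0.0117
[-0.03653247 -0.01398026 -0.03644076]
```

View pics/w6.png

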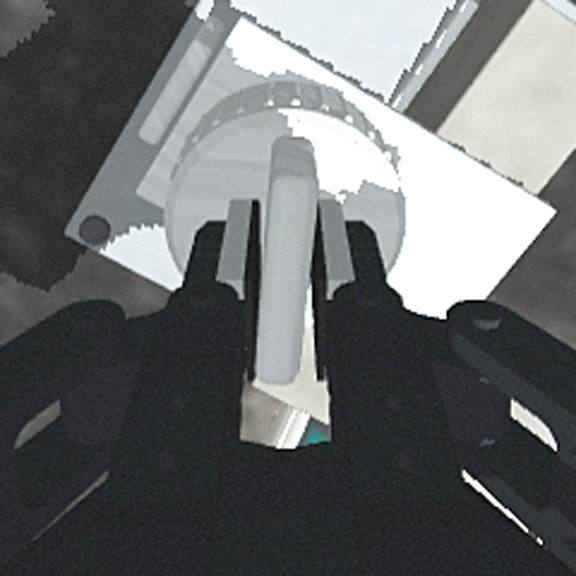

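The loose jaws are carrying the blade with about 7° of slack, as intended. I'll add a nut height and angle check and keep turning backward.

```bash
cat >> h.py <<'E'
def chk(name=None):
    st=readout.read_state(); T=pose(st); f=grab_frame('wrist')
    W=cloud(f,np.eye(4))*1000; o=T[2,3]*1000
    d=np.hypot(W[:,:,0],W[:,:,1])
    P=W[(W[:,:,2]>14)&(W[:,:,2]<48)&(d<27)&(W[:,:,0]>14)&(abs(W[:,:,1])>9)]
    zt=np.median(P[:,2]); 
    # blade: points ~26 above disc
    B=W[(abs(W[:,:,2]-(zt-26))<2.5)&(W[:,:,0]>3)&(d<29)&(abs(W[:,:,1])<9)]
    v=cv2.fitLine(B[:,:2].astype(np.float32),cv2.DIST_HUBER,0,.01,.01).ravel() if len(B)>20 else [np.nan]*4
    a=np.degrees(np.arctan2(v[1],v[0])); a=(a+90)%180-90
    y=np.degrees(np.arctan2(T[1,1],T[0,1]))
    print('nut origin z',round(o-zt-29,1),'blade in tool deg',round(a,1),'world blade',round(y+90-a,1),'toolyaw',round(y,1),'TCPz',round(o,1),'F',np.round(st['wrist_force'],1),'Mz',round(st['moment'][2],3),'M',np.round(st['moment'],2),'j6',round(np.degrees(st['joint_pos'][5])),'t',round(st['time_s'],1),'w',round(st['width'],4),len(P),len(B))
    if name: save(name,f['image'][150:390,200:440],2.4)
E
python3 -c "
from h import *
chk()"
python3 -m jog '[[[0,0,0],-2],[[0,0,0],-4],[[0,0,0],-6],[[0,0,0],-8],[[0,0,0],-10],[[0,0,0],-12],[[0,0,0],-12]]'
python3 -c "
from h import *
chk()"
```

```text
nut origin z 66.5 blade in tool deg 6.6 world blade 105.0 toolyaw 21.6 TCPz 119.8 F [-0.   0.3  0.3] Mz 0.013 M [ 0.04 -0.02  0.01] j6 -53 t 10.4 w 0.0118 582 900
time_s: 11.08
position: [0.5028, -0.1713, 0.1198]
tool_rot: [0.472, 0.882, -0.0, 0.0]
wrist_force: [-1.3, -0.0, 0.9]
width: 0.012
nut origin z 66.5 blade in tool deg 7.2 world blade 116.4 toolyaw 33.7 TCPz 119.8 F [-1.3 -0.   0.9] Mz 0.003 M [-0.03  0.05  0.  ] j6 -65 t 11.1 w 0.012 577 890
```

```bash
python3 -m jog '[[[0,0,0],-2],[[0,0,0],-4],[[0,0,0],-6],[[0,0,0],-8],[[0,0,0],-8]]'
python3 -c "
from h import *
chk()"
```

```text
time_s: 11.55
position: [0.5028, -0.1713, 0.1198]
tool_rot: [0.41, 0.912, -0.0, 0.0]
wrist_force: [-0.2, 0.7, 0.5]
width: 0.0119
nut origin z 66.6 blade in tool deg 7.3 world blade 124.4 toolyaw 41.6 TCPz 119.8 F [-0.2  0.7  0.5] Mz -0.014 M [ 0.01  0.01 -0.01] j6 -73 t 11.6 w 0.0119 584 896
```

```bash
python3 -m jog '[[[0,0,0],-3],[[0,0,0],-6],[[0,0,0],-9],[[0,0,0],-12],[[0,0,0],-12]]'
python3 -c "
from h import *
chk()"
python3 -m jog '[[[0,0,0],-3],[[0,0,0],-6],[[0,0,0],-9],[[0,0,0],-12],[[0,0,0],-15],[[0,0,0],-18],[[0,0,0],-20],[[0,0,0],-20]]'
python3 -c "
from h import *
chk()"
```

```text
time_s: 12.02
position: [0.5027, -0.1713, 0.1198]
tool_rot: [0.312, 0.95, -0.0, -0.0]
wrist_force: [0.3, -0.1, -0.9]
width: 0.0119
nut origin z 66.6 blade in tool deg 6.5 world blade 137.1 toolyaw 53.6 TCPz 119.8 F [ 0.3 -0.1 -0.9] Mz -0.049 M [-0.01  0.   -0.05] j6 -85 t 12.0 w 0.0119 584 911
time_s: 12.73
position: [0.5027, -0.1713, 0.1198]
tool_rot: [0.143, 0.99, -0.0, -0.0]
wrist_force: [0.2, -0.0, 0.1]
width: 0.0124
nut origin z 66.6 blade in tool deg 7.1 world blade 156.5 toolyaw 73.6 TCPz 119.8 F [ 0.2 -0.   0.1] Mz -0.001 M [ 0.01 -0.02 -0.  ] j6 -105 t 12.7 w 0.0124 586 904
```

```bash
python3 -m jog '[[[0,0,0],-2],[[0,0,0],-4],[[0,0,0],-6],[[0,0,0],-8],[[0,0,0],-10],[[0,0,0],-10]]'
python3 -c "
from h import *
chk()"
python3 -m jog '[[[0,0,0],-2],[[0,0,0],-4],[[0,0,0],-6],[[0,0,0],-8],[[0,0,0],-8]]'
python3 -c "
from h import *
chk()"
```

```text
time_s: 13.28
position: [0.5027, -0.1713, 0.1198]
tool_rot: [0.056, 0.998, -0.0, -0.0]
wrist_force: [-0.0, 0.9, 0.4]
width: 0.0118
nut origin z 64.5 blade in tool deg 1.4 world blade 172.2 toolyaw 83.6 TCPz 119.8 F [-0.   0.9  0.4] Mz -0.075 M [-0.03 -0.02 -0.07] j6 -115 t 13.3 w 0.0118 583 959
time_s: 13.75
position: [0.5028, -0.1712, 0.1198]
tool_rot: [-0.014, 1.0, 0.0, 0.0]
wrist_force: [-0.2, -0.0, -0.9]
width: 0.0117
nut origin z 58.1 blade in tool deg 7.4 world blade 174.2 toolyaw 91.6 TCPz 119.8 F [-0.2 -0.  -0.9] Mz -0.017 M [ 0.02 -0.03 -0.02] j6 -123 t 13.8 w 0.0117 516 816
```

The nut dropped to an origin height of 58 mm at blade angle 174°. I'll follow it down and turn clockwise.

```bash
python3 -m jog '[[[0,0,2],3],[[0,0,4],6],[[0,0,6],8],[[0,0,7],8],[[0,0,7],8],[[0,0,7],8]]'
python3 -c "
from h import *
chk('w7.png')"
python3 -m jog '[[[0,0,0],3],[[0,0,0],6],[[0,0,0],9],[[0,0,0],12],[[0,0,0],15],[[0,0,0],18],[[0,0,0],20],[[0,0,0],20]]'
python3 -c "
from h import *
chk()"
```

```text
time_s: 14.3
position: [0.5028, -0.1713, 0.1128]
tool_rot: [0.055, 0.998, 0.0, -0.0]
wrist_force: [-0.4, 0.6, 0.4]
width: 0.0116
nut origin z 58.1 blade in tool deg -2.8 world blade 176.5 toolyaw 83.7 TCPz 112.8 F [-0.4  0.6  0.4] Mz 0.004 M [ 0.02 -0.09  0.  ] j6 -115 t 14.3 w 0.0116 575 869
time_s: 15.02
position: [0.5028, -0.1713, 0.1129]
tool_rot: [0.228, 0.974, -0.0, 0.0]
wrist_force: [-0.5, -0.8, -0.2]
width: 0.0122
nut origin z 58.1 blade in tool deg -6.8 world blade 160.4 toolyaw 63.6 TCPz 112.9 F [-0.5 -0.8 -0.2] Mz -0.02 M [ 0.01 -0.05 -0.02] j6 -95 t 15.0 w 0.0122 564 874
```

View pics/w7.png

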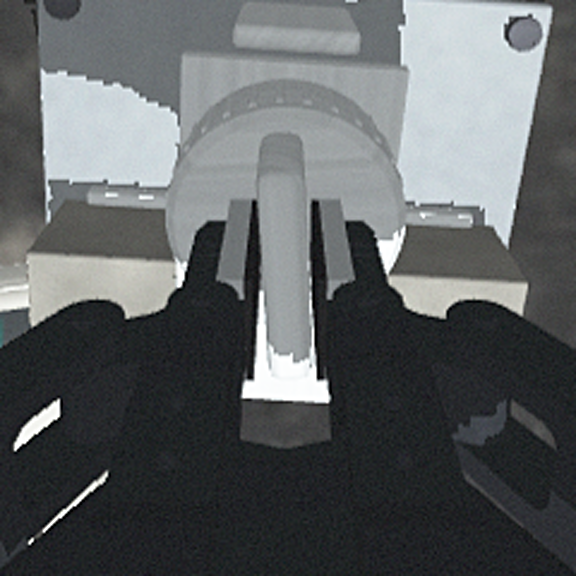

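The picture shows the nut down on the strap. It's now turning clockwise under the collar with almost no resistance.

```bash
python3 -m jog '[[[0,0,0.5],3],[[0,0,1],6],[[0,0,1],9],[[0,0,1],12],[[0,0,1],15],[[0,0,1],18],[[0,0,1],20],[[0,0,1],20]]'
python3 -c "
from h import *
chk()"
python3 -m jog '[[[0,0,0.5],3],[[0,0,1],6],[[0,0,1],9],[[0,0,1],12],[[0,0,1],15],[[0,0,1],15]]'
python3 -c "
from h import *
chk()"
```

```text
time_s: 15.73
position: [0.5031, -0.1713, 0.1122]
tool_rot: [0.393, 0.919, 0.0, 0.0]
wrist_force: [-0.1, 0.3, 1.4]
width: 0.0121
nut origin z 57.4 blade in tool deg -6.8 world blade 140.5 toolyaw 43.7 TCPz 112.2 F [-0.1  0.3  1.4] Mz 0.012 M [ 0.09 -0.03  0.01] j6 -75 t 15.7 w 0.0121 579 869
time_s: 16.28
position: [0.5028, -0.1712, 0.1109]
tool_rot: [0.51, 0.86, 0.0, 0.0]
wrist_force: [-0.2, 0.4, 1.0]
width: 0.0124
nut origin z 56.1 blade in tool deg -7.8 world blade 126.5 toolyaw 28.7 TCPz 110.9 F [-0.2  0.4  1. ] Mz 0.019 M [ 0.11 -0.11  0.02] j6 -60 t 16.3 w 0.0124 576 869
```

```bash
python3 -m jog '[[[0,0,0],3],[[0,0,0],6],[[0,0,0],9],[[0,0,0],12],[[0,0,0],15],[[0,0,0],15]]'
python3 -c "
from h import *
chk()"
python3 -m jog '[[[0,0,0.5],3],[[0,0,0.5],6],[[0,0,0.5],9],[[0,0,0.5],10],[[0,0,0.5],10]]'
python3 -c "
from h import *
chk()"
```

```text
time_s: 16.83
position: [0.5023, -0.1708, 0.11]
tool_rot: [0.617, 0.787, 0.0, -0.001]
wrist_force: [0.8, 1.3, -2.9]
width: 0.0118
nut origin z 55.0 blade in tool deg -7.9 world blade 111.6 toolyaw 13.7 TCPz 110.0 F [ 0.8  1.3 -2.9] Mz 0.053 M [ 0.14 -0.25  0.05] j6 -45 t 16.8 w 0.0118 568 868
time_s: 17.3
position: [0.5022, -0.171, 0.1096]
tool_rot: [0.683, 0.73, -0.0, -0.001]
wrist_force: [-0.8, 0.3, -4.8]
width: 0.0119
nut origin z 54.7 blade in tool deg -8.6 world blade 102.4 toolyaw 3.8 TCPz 109.6 F [-0.8  0.3 -4.8] Mz 0.111 M [ 0.08 -0.04  0.11] j6 -35 t 17.3 w 0.0119 570 872
```

```bash
python3 -m jog '[[[0,0,0.5],2],[[0,0,0.5],4],[[0,0,0.5],4],[[0,0,0.5],4]]'
python3 -c "
from h import *
chk()"
python3 -m jog '[[[0,0,0],2],[[0,0,0],4],[[0,0,0],4],[[0,0,0],4]]'
python3 -c "
from h import *
chk()"
```

```text
time_s: 17.68
position: [0.5024, -0.1712, 0.1096]
tool_rot: [0.708, 0.706, -0.0, -0.0]
wrist_force: [-0.5, 0.1, -2.7]
width: 0.0122
nut origin z 54.7 blade in tool deg -8.0 world blade 97.8 toolyaw -0.2 TCPz 109.6 F [-0.5  0.1 -2.7] Mz 0.079 M [0.06 0.09 0.08] j6 -31 t 17.7 w 0.0122 578 850
time_s: 18.07
position: [0.5027, -0.1708, 0.1096]
tool_rot: [0.733, 0.681, 0.0, -0.0]
wrist_force: [1.3, 2.8, -3.8]
width: 0.0122
nut origin z 54.6 blade in tool deg -8.9 world blade 94.7 toolyaw -4.2 TCPz 109.6 F [ 1.3  2.8 -3.8] Mz 0.276 M [ 0.55 -0.11  0.28] j6 -27 t 18.1 w 0.0122 577 862
```

```bash
python3 -m jog '[[[0,0,0],1],[[0,0,0],2],[[0,0,0],2],[[0,0,0],2]]'
python3 -c "
from h import *
chk()"
```

```text
time_s: 18.45
position: [0.5026, -0.1709, 0.1096]
tool_rot: [0.745, 0.667, 0.0, -0.0]
wrist_force: [1.1, 5.0, -5.0]
width: 0.0122
nut origin z 54.7 blade in tool deg -12.1 world blade 95.8 toolyaw -6.3 TCPz 109.6 F [ 1.1  5.  -5. ] Mz 0.535 M [ 0.85 -0.11  0.54] j6 -25 t 18.4 w 0.0122 566 857
```

The blade has stopped near 95°, about 80° from the drop. The moment rose to 0.54 N m while the tool went on 2°, so this is the hard stop. I'll ease off, open and check.

```bash
python3 -m jog '[[[0,0,0],-3],[[0,0,0],-6],[[0,0,0],-9],[[0,0,0],-11],[[0,0,0],-11]]'
python3 -c "
from h import *
chk()"
python3 -m jog '[[[0,0,0],0],[[0,0,0],0],[[0,0,0],0],[[0,0,0],0],[[0,0,0],0],[[0,0,0],0]]' -0.2
python3 -c "
from h import *
chk()"
python3 -m jog '[[[0,0,-5],0],[[0,0,-15],0],[[0,0,-35],0],[[0,0,-60],0],[[0,0,-85],0],[[0,0,-95],0],[[0,0,-100],0],[[0,0,-100],0]]'
python3 - <<'E'
from h import *
T=pose(); f=grab_frame('wrist'); save('w8.png',f['image']); print(T[:3,3])
f['range_z'][290:]=0
W=cloud(f,T); z=W[:,:,2]; d=np.linalg.norm(W[:,:,:2]-[.5027,-.171],axis=2)
P=W[(d<.04)&(z>.103)&(z<.116)]; print(len(P),cv2.minAreaRect((P[:,:2]*1000).astype(np.float32)),np.median(P[:,2]))
P=W[(d<.031)&(z>.075)&(z<.095)]; print(len(P),cv2.minEnclosingCircle((P[:,:2]*1000).astype(np.float32)),np.median(P[:,2]))
P=W[(d>.036)&(d<.09)&(z>.045)&(z<.065)]; print('strap/prism hist',np.histogram(P[:,2]*1000,bins=np.arange(45,65,1)))
f=grab_frame('top'); save('t8.png',f['image'])
E
```

```text
time_s: 18.92
position: [0.5035, -0.1726, 0.111]
tool_rot: [0.678, 0.735, -0.0, 0.002]
wrist_force: [-1.4, -0.1, 0.2]
width: 0.0121
nut origin z 54.6 blade in tool deg 0.2 world blade 94.5 toolyaw 4.6 TCPz 111.0 F [-1.4 -0.1  0.2] Mz 0.004 M [-0.06  0.1   0.  ] j6 -36 t 18.9 w 0.0121 558 909
time_s: 19.47
position: [0.5028, -0.1713, 0.1098]
tool_rot: [0.678, 0.735, -0.0, 0.0]
wrist_force: [0.1, 0.5, -0.7]
width: 0.0342
nut origin z 54.7 blade in tool deg 2.0 world blade 92.6 toolyaw 4.7 TCPz 109.8 F [ 0.1  0.5 -0.7] Mz -0.015 M [-0.02  0.   -0.02] j6 -36 t 19.5 w 0.0342 566 804
time_s: 20.18
position: [0.5032, -0.1715, 0.211]
tool_rot: [0.678, 0.735, 0.0, 0.001]
wrist_force: [-0.0, 0.6, 0.2]
width: 0.0345
[ 0.50322681 -0.17152643  0.21101719]
642 ((502.2142639160156, -170.27362060546875), (9.961845397949219, 49.047454833984375), 3.0964298248291016) 0.10914781352131504
2481 ((502.38897705078125, -170.7316131591797), 30.685056686401367) 0.08353183716011525
strap/prism hist (array([  16,   43,  391, 1242,  625,   87,   75,  126,  413, 1402,  753,
         78,    0,    0,    0,    0,    0,    0,    0]), array([45, 46, 47, 48, 49, 50, 51, 52, 53, 54, 55, 56, 57, 58, 59, 60, 61,
       62, 63, 64]))
```

View pics/w8.png

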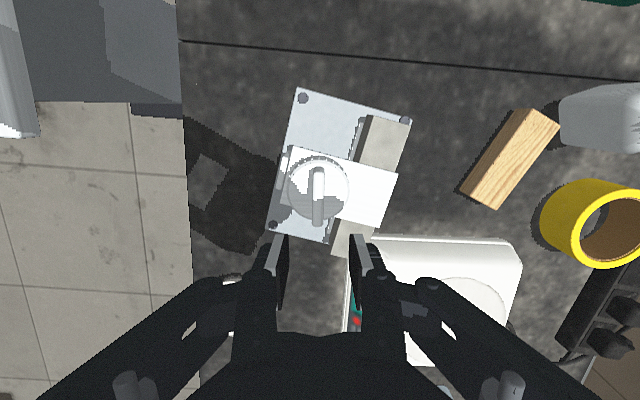

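View pics/t8.png

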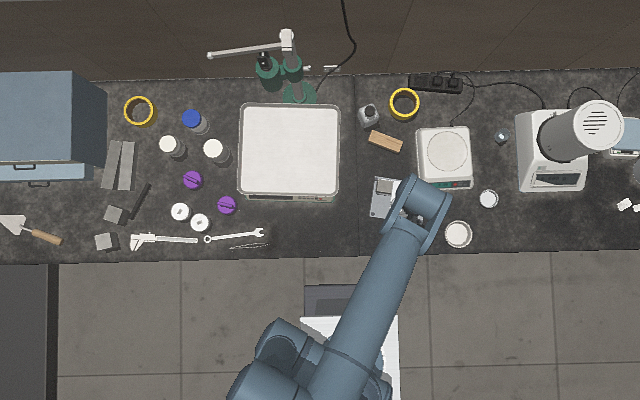

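The nut is home with its underside at about 54 mm, and the strap top is at about 54 mm. The dish (458,234), wood block (385,141) and tweezers (248,245) haven't moved, and the gripper is clear, so I'm handing in.

```bash
python3 -c "
from plant import job
print(job.sign_off())"
```

```text
the job is handed in; nothing more can be done
None
```

The mortar prism is clamped: the wing nut is on the stud, turned home to its hard stop, and released. The job was handed in at about 20 s of the 72 s allowed.

- **Backward turn:** I set the nut on the collar flat and turned it counter-clockwise about 72° in loose jaws. It dropped from about 66 to 57.5 mm above the clamp's underside.
- **Forward turn:** I then turned it clockwise about 80°. The blade stopped moving and the moment read at most 0.54 N m, below the 1 N m that counts as forcing.
- **Last checks:** The nut underside and strap top both read about 54 mm after allowing roughly 0.5 mm of camera bias, so the strap is down about 3.5 mm. The gripper was clear, and the dish, wood block and tweezers were where they started.
- **Disagreements:** The final blade angle read anywhere from 92.6° to 95.8°, which I took as camera noise. I judged the stop from the moment rise and did not test it a second time.

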